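# Snap the batch-card holder onto the bakery's ticket rail

## Robot

A 7-joint arm with a two-finger parallel gripper is mounted at the origin on the work surface. World frame = base frame: x ahead of the robot, y to its left, z up, the work surface at z = 0. Lengths are in m, angles in rad, forces in N, time in s.
With the tool pointing down it reaches from about 0.4 to 0.9 m from the base axis. Payload 5.5 kg.
Tool frame: the origin (TCP) lies at the very end of the fingers, on their centre line; the grasp point (between the pads) lies 19 mm behind it (grip_depth is the distance from the TCP to the grasp point, in m); z points along the fingers, y is the line along which they close (so a half turn about z gives the same grasp; the last joint's range is limited). The gripper opens to 92 mm and grips with 3 to 60 N. Pads are 19 mm wide; open, the fingers measure 130 mm over their backs; the gripper's body (75 mm by 190 mm) begins 47 mm behind the grasp point.
Start: joints at [1.416, 0.501, -0.427, 1.55, 0.221, 1.138, -0.21], TCP at [0.264, -0.594, 0.227] pointing down, gripper open.
Joint ranges: [-2.88, 2.88], [-0.31, 2.03], [-1.54, 1.56], [0.2, 2.42], [-1.41, 4.55], [0.19, 2.02], [-2.57, 2.57]. Speed limits (rad/s): [2.57, 2.57, 3.14, 3.14, 3.14, 3.14, 3.14].

## Interface

Orientations are given as a unit quaternion [w, x, y, z].
In Python, from workcell import observe, capture, hand_in, grip_depth gives the robot as it stands. The module is installed in compiled form; this text tells all that it offers.
- The arm moves only by the tool servo_tool, never from a script. Its argument "moves" is one flat list of numbers, 6 for each row, row after row: the shift along the world's x, y, z in mm, then the turn, a rotation vector about the world's x, y, z in rad. In form: [x, y, z, wx, wy, wz, x, y, z, wx, wy, wz, ...]. A call has 1 to 12 rows; each row shifts and turns the commanded pose from where the row before left it; what a row does not reach is not made up. A row lasts 1/10 s, in which the tool goes at most 50 mm and 8.59 degrees, less where a joint would pass 70% of its speed; a pose out of reach is approached as far as the arm can. A call is refused whole if a number of a shift passes 50 or a number of a turn 0.15, either way. A call with a gripper value outside its range is refused whole. "hand" is the finger opening in mm, from 0 to 91.8, set as the call begins (left out, the last holds). The fingers move at their own pace and stop on an object; "grip_force" is the grip in N (left out, the last holds). Time passes only in rows, so rows that do not move let the fingers close. It gives the time, the measured TCP pose, the force, the opening and the grip force at its end, in the units of the state.
- observe(): the state, without advancing time (a new reading comes with each control period).
- capture(name): name is "scene" or "top" or "wrist"; returns a dict with "pixels" (400x640x3 uint8, blue, green, red), "depth" (400x640 float32, m along the optical axis (not along the pixel's ray), 0 where there is no reading), "K" (3x3 intrinsics, pixels), "camera_from_world" (4x4, takes a point from world to camera coordinates); the wrist camera has in their place "hand_eye" (4x4, takes a point from camera to tool coordinates, whose origin is the TCP and whose axes are the flange's). Camera axes: x right, y up, looking along -z (the intrinsics and any distortion apply to the point x, -y, -z); pixel columns grow to the right and rows downward; lengths in m; the calibration is good to about 2 mm. A picture is of the moment at which its call begins: read the wrist's pose just before it.
- hand_in(): hands the job in; it is judged then, once.
The state is a dict: "clock": time; "qpos": joint angles; "dq": joint speeds; "tau": joint torques, N m; "eef_pos": TCP position; "tool_rot": TCP orientation; "contact_force": force on the tool from outside, world axes, zero at the start; "torque": the same for the moment, N m; "opening": finger opening in m; "finger_force": force on a finger pad.
Only numpy, scipy, OpenCV 4.12 (cv2) and the standard library are available. Lean on these libraries where they do the work, as an engineer would, in place of code of your own. Each camera call takes 0.05 s, during which the arm holds its last target. There are 200 camera calls.

## Task

Take the larger of the two card holders that stand loose on the bench and push its sprung clip straight down over the thick front tube of the ticket rail, near the middle of the tube, until the arms snap past the tube and the holder sits fully home and upright. Let go of it, and leave the smaller card holder and the sugar tub where they stand.

Things in the scene. Friction and masses are not known exactly. Their poses are not given: they have to be found in the camera images.
- holder: Larger card holder, 98 mm tall, ~85 g, standing mouth down on its sprung clip. Origin: bore axis, 26 mm above the bench; z up, y along bore, same either way round. Grip: upright plate 14 (x) by 44 (y) mm, 24 to 72 mm above origin. Under it a 46x44 mm shoulder; underside (16 mm above origin) meets the tube's top. Two steel arms with lips flared to 52 mm, 26 mm below origin; throat 26 mm.
- small_holder: Smaller card holder, same shape but only 62 mm tall, plate 10 by 36 mm: made for the thin rod, too small for the tube. Stands loose; leave it alone. Origin on its bore axis, 14 mm above the bench, y along the bore.
- tub: Closed round tub of brown sugar with a white lid, 72 mm wide at the lid, 93 mm tall. Stands loose; leave it alone. Origin at the centre of its underside.
- tube_mid (a point): Middle of the thick front tube, on its axis, 100 mm above the bench; y along it, z up. Fixed. Steel, 32 mm diameter, 300 mm between posts; thin rod (16 mm) 85 mm behind (+x), with a small holder on it 95 mm to +y, top 48 mm above the rod. The larger holder's arms touch the tube with its origin 21 mm above this axis; about 10 N straight down snaps it on; home = origin on the axis.

How it is judged:
By the outcome, as a careful person would: the job done as asked, in the order asked, and still so for the second after the job is handed in, with the robot touching nothing.
It also fails if it takes over 35 s, if anything falls off the work surface, if the arm or the gripper's body presses on something with over 40 N, if the wrist force passes 120 N, or if a joint passes its speed limit or range.

## Working session

There is one attempt and no reset: what is moved stays moved. The work goes in short steps, Python scripts to look and compute and a tool call to move; the robot and the scene stay as the last step left them, time stands still between calls to the robot, and variables do not carry over. Pictures are saved under pics/ and viewed, at most 10 in all, crops included, and the job is handed in when it is done.

Besides the shell and the picture viewer there is one more tool, called after "Emit:" by a JSON object that holds its "method" and its "body", one argument or row to a line. servo_tool: Moves the arm, as the interface text tells. Its arguments: {"type":"object","properties":{"moves":{"type":"array"},"hand":{"type":"number"},"grip_force":{"type":"number"}},"required":["moves"]}

```bash
mkdir -p pics; cat > h.py <<'E'
import numpy as np, cv2
from workcell import observe, capture, hand_in, grip_depth
def cloud(c):
    K=c["K"];d=c["depth"];v,u=np.mgrid[:d.shape[0],:d.shape[1]]
    x=(u-K[0,2])/K[0,0]*d;y=(v-K[1,2])/K[1,1]*d
    P=np.stack([x,-y,-d,np.ones_like(d)],-1)
    W=P@np.linalg.inv(c["camera_from_world"]).T
    W[d==0]=np.nan
    return W[...,:3]
E
python3 - <<'E'
from h import *
s=observe();print({k:np.round(v,3) for k,v in s.items()},grip_depth)
for n in("scene","top"):
    c=capture(n);np.savez(n+".npz",**c);cv2.imwrite(f"pics/{n}.png",c["pixels"])
    print(n,c.keys(),c["K"],np.linalg.inv(c["camera_from_world"]).round(3))
E
```

```text
{'clock': np.float64(0.0), 'qpos': array([ 1.416,  0.502, -0.427,  1.551,  0.221,  1.138, -0.21 ]), 'dq': array([-0.   ,  0.001, -0.   , -0.001,  0.003,  0.   , -0.001]), 'tau': array([ 0.0000e+00, -5.6659e+01, -5.8160e+00, -2.7911e+01, -6.9000e-02,
        3.1000e-02,  0.0000e+00]), 'eef_pos': array([ 0.263, -0.593,  0.226]), 'tool_rot': array([-0.001,  0.978,  0.207, -0.   ]), 'contact_force': array([ 0.081,  0.581, -0.406]), 'torque': array([ 0.053,  0.014, -0.003]), 'finger_force': np.float64(0.0), 'opening': np.float64(0.092)} 0.0188
scene dict_keys(['pixels', 'depth', 'K', 'camera_from_world']) [[374.60143244   0.         328.52146882]
 [  0.         374.60143244 199.25710937]
 [  0.           0.           1.        ]] [[ 0.132 -0.733  0.667  1.072]
 [ 0.991  0.089 -0.098 -0.134]
 [ 0.013  0.674  0.739  0.654]
 [ 0.     0.     0.     1.   ]]
top dict_keys(['pixels', 'depth', 'K', 'camera_from_world']) [[367.60501166   0.         315.84071508]
 [  0.         367.60501166 198.54867174]
 [  0.           0.           1.        ]] [[-0.025  0.998 -0.05   0.498]
 [-1.    -0.025 -0.001 -0.078]
 [-0.002  0.05   0.999  0.917]
 [ 0.     0.     0.     1.   ]]
```

View pics/scene.png

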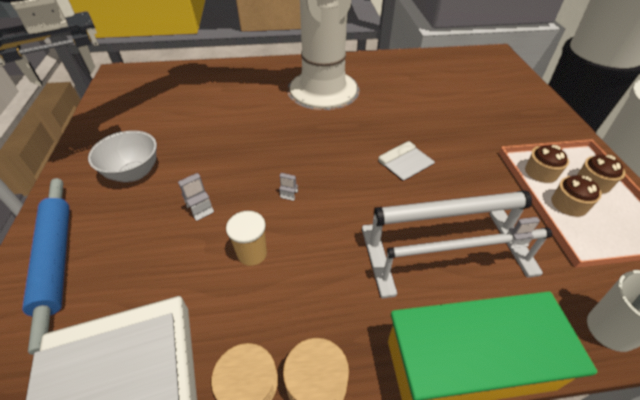

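View pics/top.png

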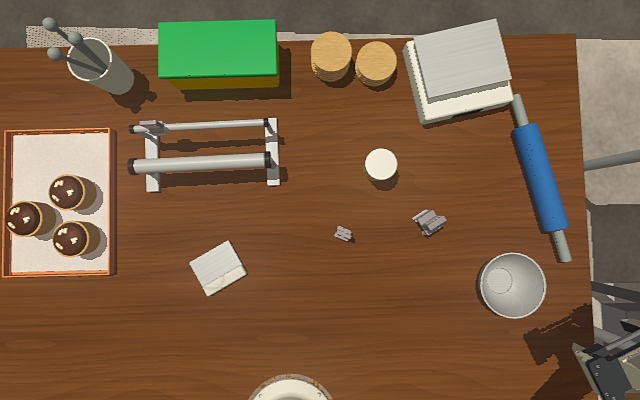

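The scene picture shows the larger holder at (196,197), the small one at (288,187), the tub at (248,238) and the thick tube from (378,214) to (528,200). In the top picture they are at (430,222), (343,234), (381,165) and (130,166)-(270,160).

```bash
python3 - <<'E'
from h import *
for n,(r0,r1,c0,c1),(t0,t1,a0,a1) in (("top",(200,245,405,460),(145,180,125,285)),("scene",(165,225,170,220),(185,235,365,540))):
    c=dict(np.load(n+".npz"));W=cloud(c)
    P=W[r0:r1,c0:c1].reshape(-1,3);P=P[P[:,2]>0.008]
    print(n,"holder n",len(P),"zmax",P[:,2].max())
    for lo,hi in((.008,.03),(.03,.046),(.046,.06),(.06,.09),(.09,.105)):
        q=P[(P[:,2]>lo)&(P[:,2]<hi)]
        if len(q)>4:
            (cx,cy),wh,a=cv2.minAreaRect((q[:,:2]*1000).astype(np.float32));print(lo,hi,len(q),"c",cx,cy,wh,a,"mean",q.mean(0).round(4))
    T=W[t0:t1,a0:a1].reshape(-1,3);T=T[(T[:,2]>.1)&(T[:,2]<.13)]
    print("tube n",len(T),T.min(0).round(4),T.max(0).round(4))
    np.savetxt(n+"_tube.txt",T)
    B=W[260:320,250:340].reshape(-1,3);print("bench z",np.nanmedian(B[:,2]))
    from scipy.optimize import least_squares
    T=T[abs(T[:,1]-np.median(T[:,1]))<.12]
    f=lambda p:np.hypot(T[:,0]-p[0]-p[1]*(T[:,1]-.13),T[:,2]-p[2])-.016
    r=least_squares(f,[T[:,0].mean(),0,.1],loss="soft_l1",f_scale=.001);print("axis x@y=.13,slope,z",r.x,np.abs(r.fun).mean())
c=cv2.imread("pics/top.png")[195:250,400:465];s=cv2.imread("pics/scene.png")[160:230,165:225]
cv2.imwrite("pics/c1.png",np.hstack([cv2.resize(c,(400,400*55//65)),cv2.copyMakeBorder(cv2.resize(s,(290,338)),0,0,0,0,0)]))
E
```

```text
top holder n 470 zmax 0.10180933345878374
0.008 0.03 36 c 480.6028747558594 -329.1597595214844 (29.2708683013916, 58.7822151184082) 81.28018951416016 mean [ 0.4817 -0.3316  0.0179]
0.03 0.046 28 c 477.7856750488281 -342.54327392578125 (45.3168830871582, 40.50347137451172) 30.8863582611084 mean [ 0.4851 -0.3321  0.0394]
0.046 0.06 212 c 478.48785400390625 -343.72637939453125 (45.988162994384766, 44.0542106628418) 30.045316696166992 mean [ 0.4808 -0.3398  0.0499]
0.06 0.09 58 c 482.85552978515625 -339.38006591796875 (10.508904457092285, 45.09624481201172) 44.30990219116211 mean [ 0.4801 -0.3359  0.0761]
0.09 0.105 136 c 478.23480224609375 -343.6133117675781 (14.958182334899902, 43.297969818115234) 30.64916229248047 mean [ 0.4787 -0.3427  0.0969]
tube n 2049 [0.6026 0.0207 0.1002] [0.6473 0.3357 0.1206]
bench z -0.0008112776039557734
axis x@y=.13,slope,z [ 0.62646322 -0.02656717  0.09890309] 0.0008884402751131881
scene holder n 830 zmax 0.10018347007030126
0.008 0.03 135 c 491.12847900390625 -348.7492980957031 (62.39341354370117, 30.956575393676758) 72.84542846679688 mean [ 0.4935 -0.3368  0.0185]
0.03 0.046 102 c 492.8779602050781 -347.1421813964844 (58.452674865722656, 30.76112937927246) 76.5155029296875 mean [ 0.4957 -0.3344  0.0377]
0.046 0.06 212 c 479.5929870605469 -343.0392150878906 (42.06228256225586, 43.97367858886719) 29.951335906982422 mean [ 0.4882 -0.3394  0.0513]
0.06 0.09 226 c 482.63104248046875 -342.2413024902344 (10.328060150146484, 44.41962814331055) 22.182262420654297 mean [ 0.4838 -0.3426  0.075 ]
0.09 0.105 155 c 478.6830749511719 -344.06195068359375 (15.7537841796875, 42.91094970703125) 32.8267822265625 mean [ 0.4801 -0.3433  0.0962]
tube n 2502 [0.6017 0.0196 0.1   ] [0.7135 0.3375 0.13  ]
bench z -1.673962433512699e-05
axis x@y=.13,slope,z [ 0.62480732 -0.01855206  0.0996421 ] 0.007558481570061616
```

View pics/c1.png

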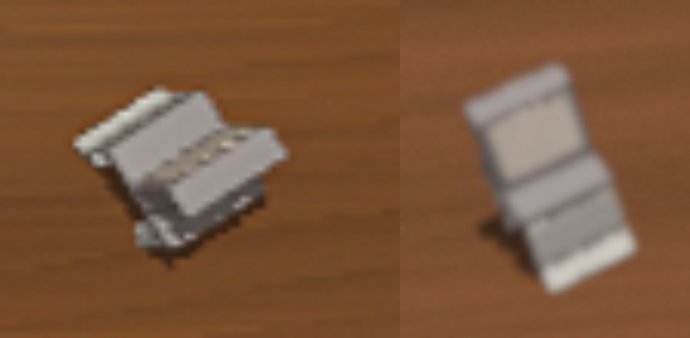

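Both cameras put the holder at about (0.4785, -0.3435), with the thin direction at 30.5° and the top at 98 mm, which matches its known size. The tube axis is x≈0.6252 at the middle, y≈0.178, z≈0.099, yawed +1.5°.

Emit:
{"method": "servo_tool", "body": {
  "moves": [18, 21, -5, 0, 0, 0.14, 18, 21, -5, 0, 0, 0.14, 18, 21, -5, 0, 0, 0.14, 18, 21, -5, 0, 0, 0.14, 18, 21, -5, 0, 0, 0.14, 18, 21, -5, 0, 0, 0.14, 18, 21, -5, 0, 0, 0.14, 18, 21, -5, 0, 0, 0.14, 18, 21, -5, 0, 0, 0.14, 18, 21, -5, 0, 0, 0.14, 18, 21, -5, 0, 0, 0.14, 18, 21, -5, 0, 0, 0.14],
  "hand": 45
}}

```text
clock: 1.3
eef_pos: [0.48, -0.3412, 0.1662]
tool_rot: [-0.0, 0.496, 0.868, 0.0]
contact_force: [1.0, -0.3, 0.5]
opening: 0.0451
finger_force: 0.0
```

```bash
python3 - <<'E'
from h import *
from scipy.spatial.transform import Rotation as R
s=observe();c=capture("wrist");cv2.imwrite("pics/w1.png",c["pixels"])
print(s["qpos"].round(3),s["eef_pos"].round(4),s["tool_rot"].round(4))
M=np.eye(4);M[:3,:3]=R.from_quat(np.roll(s["tool_rot"],-1)).as_matrix();M[:3,3]=s["eef_pos"]
c["camera_from_world"]=np.linalg.inv(M@c["hand_eye"]);P=cloud(c).reshape(-1,3)
print(c["hand_eye"].round(3))
P=P[np.hypot(P[:,0]-.4785,P[:,1]+.3435)<.05]
for lo,hi in((-.02,.006),(.03,.046),(.046,.056),(.06,.09),(.094,.105)):
    q=P[(P[:,2]>lo)&(P[:,2]<hi)]
    if len(q)>4:
        (cx,cy),wh,a=cv2.minAreaRect((q[:,:2]*1000).astype(np.float32));print(lo,hi,len(q),"c",cx,cy,wh,a,"mean",q.mean(0).round(4),np.median(q[:,2]))
E
```

```text
[ 1.196  0.567 -0.84   1.755  0.482  1.04   0.714] [ 0.48   -0.3412  0.1662] [-4.000e-04  4.961e-01  8.682e-01  0.000e+00]
[[-0.     0.957  0.29   0.079]
 [ 1.     0.     0.    -0.001]
 [ 0.     0.29  -0.957 -0.158]
 [ 0.     0.     0.     1.   ]]
-0.02 0.006 4243 c 478.1452331542969 -343.0317687988281 (99.70938873291016, 98.31118774414062) 27.324262619018555 mean [ 4.745e-01 -3.336e-01 -4.000e-04] -0.00045245227342599614
0.03 0.046 53 c 465.1863708496094 -325.0560302734375 (44.97344970703125, 1.3609782457351685) 30.6977596282959 mean [ 0.4637 -0.3256  0.0427] 0.04467283736911909
0.046 0.056 1551 c 476.061279296875 -343.18890380859375 (45.97608184814453, 43.63038635253906) 31.00271224975586 mean [ 0.4756 -0.3414  0.0495] 0.04951958665354056
0.06 0.09 154 c 465.91644287109375 -326.30279541015625 (14.836779594421387, 4.664817810058594) 31.583065032958984 mean [ 0.4655 -0.3247  0.0759] 0.0765178492117989
0.094 0.105 1007 c 475.81549072265625 -342.939453125 (14.075645446777344, 43.54373550415039) 31.494375228881836 mean [ 0.4757 -0.3425  0.0973] 0.09739596977814771
```

View pics/w1.png

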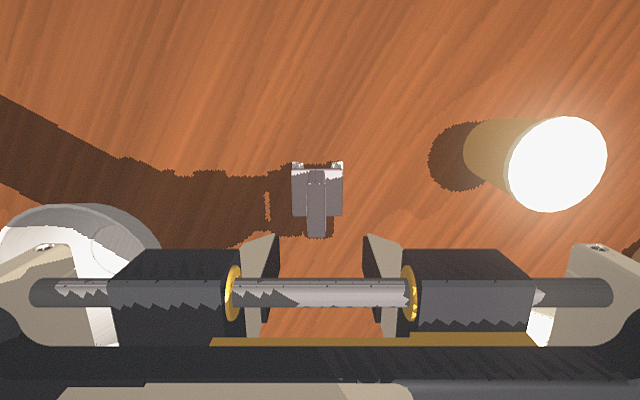

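The wrist picture shows the holder plate between the open fingers, near column 317. The wrist estimate is (0.476, -0.343) at 31.3°, with plate and shoulder sizes matching. Next I trim the pose, descend and grip.

Emit:
{"method": "servo_tool", "body": {
  "moves": [-3.5, -2, -20, 0, 0, 0.012, 0, 0, -30, 0, 0, 0, 0, 0, -30, 0, 0, 0, 0, 0, -20, 0, 0, 0, 0, 0, -10, 0, 0, 0, 0, 0, -2, 0, 0, 0, 0, 0, 0, 0, 0, 0, 0, 0, 0, 0, 0, 0]
}}

```text
clock: 2.15
eef_pos: [0.4771, -0.3445, 0.0559]
tool_rot: [0.001, 0.493, 0.87, -0.0]
contact_force: [0.3, -0.4, -0.1]
opening: 0.0448
finger_force: 0.0
```

Emit:
{"method": "servo_tool", "body": {
  "moves": [0, 0, 0, 0, 0, 0, 0, 0, 0, 0, 0, 0, 0, 0, 0, 0, 0, 0, 0, 0, 0, 0, 0, 0, 0, 0, 0, 0, 0, 0, 0, 0, 0, 0, 0, 0, 0, 0, 0, 0, 0, 0, 0, 0, 0, 0, 0, 0],
  "hand": 0,
  "grip_force": 45
}}

```text
clock: 2.95
eef_pos: [0.4763, -0.3441, 0.0547]
tool_rot: [-0.0, 0.493, 0.87, 0.0]
contact_force: [0.4, -0.2, 0.1]
opening: 0.014
finger_force: 45.0
```

Emit:
{"method": "servo_tool", "body": {
  "moves": [0, 0, 15, 0, 0, 0, 0, 0, 35, 0, 0, 0, 0, 0, 40, 0, 0, 0, 0, 0, 40, 0, 0, 0, 0, 0, 25, 0, 0, 0, 5, 20, 0, 0, 0, 0, 10, 35, 0, 0, 0, -0.05, 10, 35, 0, 0, 0, -0.05, 10, 35, 0, 0, 0, -0.05, 10, 35, 0, 0, 0, -0.05, 10, 35, 0, 0, 0, -0.05, 10, 35, 0, 0, 0, -0.05]
}}

```text
clock: 4.15
eef_pos: [0.5415, -0.1125, 0.2108]
tool_rot: [0.0, 0.618, 0.786, 0.0]
contact_force: [-0.4, -0.2, -0.6]
opening: 0.014
finger_force: 45.0
```

Emit:
{"method": "servo_tool", "body": {
  "moves": [10, 35, 0, 0, 0, -0.05, 10, 35, 0, 0, 0, -0.05, 10, 35, 0, 0, 0, -0.05, 10, 35, 0, 0, 0, -0.05, 10, 35, 0, 0, 0, -0.01, 10, 35, 0, 0, 0, 0, 10, 35, 0, 0, 0, 0, 10, 27, 0, 0, 0, 0, 4, 15, 0, 0, 0, 0, 0, 5, 0, 0, 0, 0, 0, 0, 0, 0, 0, 0, 0, 0, 0, 0, 0, 0]
}}

```text
clock: 5.35
eef_pos: [0.6252, 0.1757, 0.2096]
tool_rot: [0.0, 0.697, 0.717, -0.001]
contact_force: [-0.4, 0.5, 0.1]
opening: 0.0135
finger_force: 45.0
```

```bash
cat > w.py <<'E'
from h import *
import sys
from scipy.spatial.transform import Rotation as R
from scipy.optimize import least_squares
s=observe();c=capture("wrist");cv2.imwrite(sys.argv[1],c["pixels"])
print(s["qpos"].round(3),s["eef_pos"].round(4),s["tool_rot"].round(4),s["opening"])
r=R.from_quat(np.roll(s["tool_rot"],-1));yv=r.apply([0,1,0]);print("tool y deg",np.degrees(np.arctan2(yv[1],yv[0])),"z",r.apply([0,0,1]).round(4))
M=np.eye(4);M[:3,:3]=r.as_matrix();M[:3,3]=s["eef_pos"]
c["camera_from_world"]=np.linalg.inv(M@c["hand_eye"]);c["M"]=M
np.savez("wr.npz",**c)
P=cloud(c).reshape(-1,3)
T=P[(abs(P[:,0]-.625)<.03)&(P[:,2]>.09)&(P[:,2]<.125)&(P[:,1]>.05)&(P[:,1]<.3)]
f=lambda p:np.hypot(T[:,0]-p[0]-p[1]*(T[:,1]-.178),T[:,2]-p[2])-.016
q=least_squares(f,[.625,-.027,.1],loss="soft_l1",f_scale=.0005);print("tube x@y=.178,slope,z",q.x,len(T),np.abs(q.fun).mean(),T.min(0),T.max(0))
E
python3 w.py pics/w2.png
```

```text
[ 0.227  0.607 -0.795  1.559  0.459  1.171 -0.633] [0.6252 0.1757 0.2096] [ 4.000e-04  6.975e-01  7.166e-01 -7.000e-04] 0.013491329824909734
tool y deg 1.5536254166542633 z [-4.0e-04 -1.5e-03 -1.0e+00]
tube x@y=.178,slope,z [ 0.62318838 -0.02646599  0.09957529] 6738 0.000436431799517025 [0.60389084 0.16494272 0.09748668] [0.63912654 0.29999711 0.11786095]
```

View pics/w2.png

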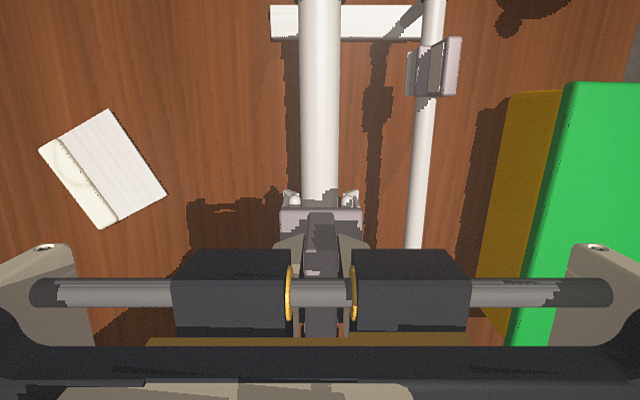

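The picture shows the held holder, with lips at (291,196) and (350,196), above the tube at columns 300-341. I'll compare the two in the same camera's cloud.

```bash
python3 - <<'E'
from h import *
c=dict(np.load("wr.npz"));W=cloud(c);P=W[180:275,265:370].reshape(-1,3)
P=P[(P[:,2]>.13)&(abs(P[:,1]-.178)<.06)]
h,e=np.histogram(P[:,2],np.arange(.13,.28,.005));print([(round(float(b),3),int(a)) for a,b in zip(h,e) if a])
for lo,hi in((.135,.16),(.16,.19),(.194,.21),(.245,.258)):
    q=P[(P[:,2]>lo)&(P[:,2]<hi)]
    if len(q)>9:
        (cx,cy),wh,a=cv2.minAreaRect((q[:,:2]*1000).astype(np.float32));print(lo,hi,len(q),np.round([cx,cy,*wh,a],2),q.min(0).round(4),q.max(0).round(4))
E
```

```text
[(0.155, 69), (0.16, 71), (0.165, 40), (0.17, 276), (0.175, 36), (0.18, 28), (0.185, 28), (0.19, 22), (0.195, 87), (0.2, 1439), (0.205, 285), (0.21, 178), (0.215, 261), (0.22, 363), (0.225, 342), (0.23, 250), (0.235, 274), (0.24, 301), (0.245, 340), (0.25, 948), (0.275, 23)]
0.135 0.16 69 [623.92 193.65  51.71   8.11   3.35] [0.5983 0.1881 0.1564] [0.6499 0.1977 0.1599]
0.16 0.19 479 [624.06 193.08  46.67   8.17   1.57] [0.6007 0.1886 0.16  ] [0.6474 0.1977 0.1898]
0.194 0.21 1815 [624.14 189.24  46.08  18.53   2.1 ] [0.6012 0.1791 0.1943] [0.6471 0.1987 0.21  ]
0.245 0.258 1288 [624.44 191.64  23.84  13.58   1.49] [0.6127 0.1846 0.245 ] [0.6365 0.1985 0.2541]
```

Emit:
{"method": "servo_tool", "body": {
  "moves": [-1.2, 2, -10, 0, 0, 0, 0, 0, -20, 0, 0, 0, 0, 0, -15, 0, 0, 0, 0, 0, -8, 0, 0, 0, 0, 0, 0, 0, 0, 0, 0, 0, 0, 0, 0, 0],
  "grip_force": 55
}}

```text
clock: 6.0
eef_pos: [0.6242, 0.18, 0.1568]
tool_rot: [-0.0, 0.697, 0.717, 0.0]
contact_force: [-0.2, 0.5, -0.9]
opening: 0.0138
finger_force: 55.0
```

```bash
python3 w.py pics/w3.png; python3 - <<'E'
from h import *
c=dict(np.load("wr.npz"));W=cloud(c);P=W[180:275,265:370].reshape(-1,3)
P=P[abs(P[:,1]-.178)<.06]
for lo,hi in((.105-.003,.11),(.118,.125),(.14,.155),(.192,.204)):
    q=P[(P[:,2]>lo)&(P[:,2]<hi)]
    if len(q)>9:print(lo,hi,len(q),q.min(0).round(4),q.max(0).round(4),(q.min(0)+q.max(0))[0]/2)
E
```

```text
[ 0.204  0.66  -0.766  1.605  0.502  1.083 -0.668] [0.6242 0.18   0.1568] [-1.000e-04  6.968e-01  7.173e-01  1.000e-04] 0.013762491273840697
tool y deg 1.6597333442044466 z [-0.e+00  3.e-04 -1.e+00]
tube x@y=.178,slope,z [ 0.62316679 -0.02595789  0.09962609] 9440 0.0008959737616026529 [0.59727129 0.07668893 0.0995815 ] [0.64872307 0.29996    0.12496338]
0.102 0.11 298 [0.5973 0.1899 0.1021] [0.6487 0.2089 0.11  ] 0.6229971838915547
0.118 0.125 287 [0.6005 0.1931 0.1181] [0.6451 0.2019 0.125 ] 0.6227937564896835
0.14 0.155 1784 [0.6001 0.1832 0.14  ] [0.6462 0.2031 0.155 ] 0.6231096363070663
0.192 0.204 1294 [0.6106 0.1886 0.192 ] [0.6354 0.2029 0.2013] 0.6229997003264722
```

View pics/w3.png

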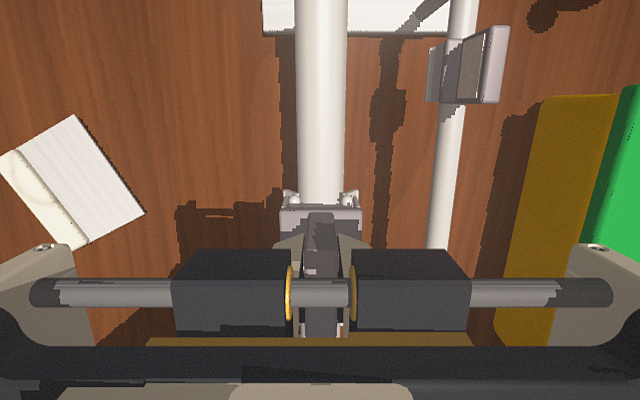

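The picture shows the lips (290 and 351, row 196) straddling the tube (columns 296-346), and the cloud centres agree to about 0.2 mm. Now I push down.

Emit:
{"method": "servo_tool", "body": {
  "moves": [0, 0, -4, 0, 0, 0, 0, 0, -3, 0, 0, 0, 0, 0, -3, 0, 0, 0, 0, 0, -3, 0, 0, 0, 0, 0, 0, 0, 0, 0]
}}

```text
clock: 6.55
eef_pos: [0.6244, 0.1806, 0.1451]
tool_rot: [0.0, 0.697, 0.717, 0.001]
contact_force: [-2.4, -0.5, 7.0]
opening: 0.0138
finger_force: 55.0
```

Emit:
{"method": "servo_tool", "body": {
  "moves": [0, 0, -3, 0, 0, 0, 0, 0, -3, 0, 0, 0, 0, 0, -3, 0, 0, 0, 0, 0, -3, 0, 0, 0, 0, 0, 0, 0, 0, 0]
}}

```text
clock: 7.05
eef_pos: [0.6239, 0.1802, 0.1312]
tool_rot: [-0.0, 0.697, 0.717, 0.0]
contact_force: [0.4, 1.2, -2.2]
opening: 0.0137
finger_force: 55.0
```

Emit:
{"method": "servo_tool", "body": {
  "moves": [0, 0, -2, 0, 0, 0, 0, 0, -1.5, 0, 0, 0, 0, 0, 0, 0, 0, 0, 0, 0, 0, 0, 0, 0]
}}

```text
clock: 7.45
eef_pos: [0.624, 0.1798, 0.1287]
tool_rot: [0.0, 0.697, 0.717, -0.0]
contact_force: [-2.0, 0.5, 5.9]
opening: 0.0138
finger_force: 55.0
```

Emit:
{"method": "servo_tool", "body": {
  "moves": [0, 0, -1.5, 0, 0, 0, 0, 0, 0, 0, 0, 0, 0, 0, 0, 0, 0, 0]
}}

```text
clock: 7.75
eef_pos: [0.624, 0.1798, 0.1286]
tool_rot: [0.0, 0.697, 0.717, -0.0]
contact_force: [-5.6, -1.8, 14.5]
opening: 0.0138
finger_force: 55.0
```

Height stays at 0.1286 while the force rises to 14.5 N, so the shoulder is hard against the tube. Next I relieve the push, open and retreat.

Emit:
{"method": "servo_tool", "body": {
  "moves": [0, 0, 2.5, 0, 0, 0, 0, 0, 0, 0, 0, 0, 0, 0, 0, 0, 0, 0]
}}

```text
clock: 8.05
eef_pos: [0.624, 0.1796, 0.1288]
tool_rot: [-0.0, 0.697, 0.717, -0.0]
contact_force: [0.0, 0.1, -0.7]
opening: 0.0138
finger_force: 55.0
```

Emit:
{"method": "servo_tool", "body": {
  "moves": [0, 0, 0, 0, 0, 0, 0, 0, 0, 0, 0, 0, 0, 0, 0, 0, 0, 0, 0, 0, 0, 0, 0, 0, 0, 0, 0, 0, 0, 0, 0, 0, 10, 0, 0, 0, 0, 0, 25, 0, 0, 0, 0, 0, 30, 0, 0, 0, 0, 0, 35, 0, 0, 0, 0, 0, 20, 0, 0, 0, 0, 0, 0, 0, 0, 0],
  "hand": 45
}}

```text
clock: 9.15
eef_pos: [0.626, 0.1813, 0.254]
tool_rot: [0.002, 0.697, 0.717, 0.003]
contact_force: [-0.4, 0.2, -0.4]
opening: 0.0451
finger_force: 0.0
```

```bash
python3 w.py pics/w4.png; python3 - <<'E'
from h import *
c=dict(np.load("wr.npz"));W=cloud(c).reshape(-1,3)
P=W[(abs(W[:,1]-.178)<.04)&(abs(W[:,0]-.623)<.035)]
for lo,hi in((.07,.09),(.12,.128),(.135,.165),(.168,.18)):
    q=P[(P[:,2]>lo)&(P[:,2]<hi)]
    if len(q)>9:
        (cx,cy),wh,a=cv2.minAreaRect((q[:,:2]*1000).astype(np.float32));print(lo,hi,len(q),np.round([cx,cy,*wh,a],2),np.median(q[:,2]),q[:,2].max())
s=capture("scene");W=cloud(s)
im=s["pixels"][120:280,160:560];cv2.imwrite("pics/s2.png",cv2.resize(im,(800,320)))
# standing things moved?
o=dict(np.load("scene.npz"))["pixels"]
for n,(a,b,d,e) in dict(small=(170,205,275,302),tub=(208,270,222,272)).items():print(n,"max mean diff",cv2.absdiff(o,s["pixels"])[a:b,d:e].mean())
E
```

```text
[ 0.233  0.568 -0.817  1.514  0.43   1.239 -0.615] [0.626  0.1813 0.254 ] [0.0018 0.6967 0.7173 0.0032] 0.04513668921593257
tool y deg 1.6671494220184835 z [ 0.0069  0.0021 -1.    ]
tube x@y=.178,slope,z [ 0.62316643 -0.02620075  0.09986557] 6926 0.0028887482524019453 [0.60013497 0.07612325 0.09026066] [0.64647351 0.2999797  0.12498927]
0.07 0.09 59 [622.26 197.35  51.09   8.07   2.54] 0.07930311869890988 0.08993948045851058
0.12 0.128 1408 [623.1  180.45  45.85  42.96   1.28] 0.12346260043590876 0.12753779500974743
0.135 0.165 132 [622.89 190.77  14.69  22.28   1.08] 0.15136838403620095 0.16457871460922285
0.168 0.18 908 [623.45 180.    13.4   43.66   1.06] 0.17145314153919755 0.17364011938810336
small max mean diff 2.998236331569665
tub max mean diff 1.733010752688172
```

View pics/w4.png

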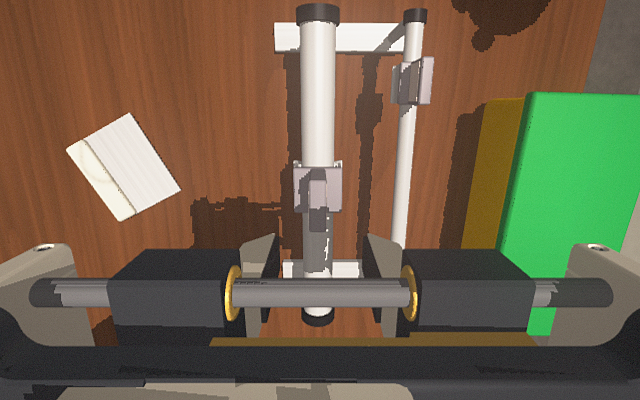

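View pics/s2.png

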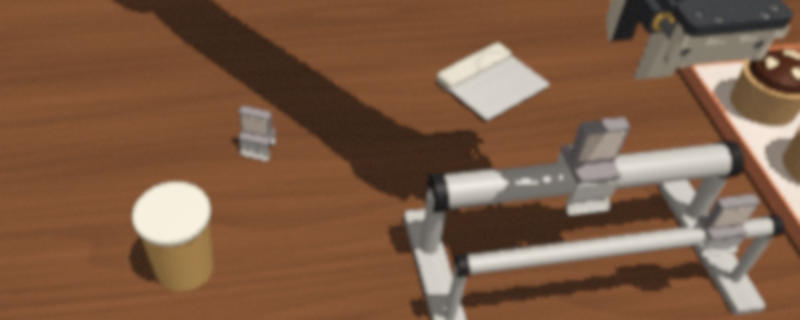

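The pictures show the holder upright at mid-tube: wrist view (318,190), scene crop (595,165). Its top is at 171.5 mm, which is 72 mm above the axis, so it is home. The small holder and the tub have not moved.

```bash
python3 -c "
from h import *
print(hand_in())"
```

```text
the job is handed in; nothing more can be done
None
```

The larger card holder is snapped fully home and upright at mid-tube and released, the small holder and tub stand where they were, and the job was handed in at about 9 s on the robot's clock.

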